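Find the loaded reference cassette by feel and push it home

TASK

Four identical closed cassettes wait in the lanes of the feeder, and just one of them contains the heavy steel reference block. Find out by feel which one it is, push that cassette along its lane until it is fully home against the end stop and standing flat on its sunken weighing pan, and let go. Leave the other three in their lanes with no part over the yellow line (small nudges are fine), and do not shift the bottle, beaker or bowl.

Things in the scene. Friction and masses are not known exactly. Their poses are not given: they have to be found in the camera images.
- feeder: Blue-grey four-lane cassette feeder, 460 mm wide, lavender housing 58 mm high at the far end; fixed, placed anew each time. Origin: under its centre, bench level; +x along the lanes away from the robot, +y left. Deck top 14 mm, rails 26 mm above the bench. Lanes 93 mm wide, centres y = 165 (a), 55 (b), -55 (c), -165 mm (d), open at the near end x = -200. Yellow line x = 0, pans x = 61 to 150, end stop x = 150 mm.
- cassette_a_mid (a point): Centre (half-way up) of the closed white cassette with a teal lid in lane a, leftmost (+y). 80 mm along the lane (x), 88 across, 50 high: too wide to grip. Slides freely between the rails; push its near face, 40 mm behind the centre. All look alike: one holds a loose steel block (about 0.8 kg in all), three a plastic block (0.26 kg each); which one changes each time. Axes nearly as the feeder's.
- cassette_b_mid (a point): Centre (half-way up) of the closed white cassette with a teal lid in lane b, second from left. 80 mm along the lane (x), 88 across, 50 high: too wide to grip. Slides freely between the rails; push its near face, 40 mm behind the centre. All look alike: one holds a loose steel block (about 0.8 kg in all), three a plastic block (0.26 kg each); which one changes each time. Axes nearly as the feeder's.
- cassette_c_mid (a point): Centre (half-way up) of the closed white cassette with a teal lid in lane c, second from right. 80 mm along the lane (x), 88 across, 50 high: too wide to grip. Slides freely between the rails; push its near face, 40 mm behind the centre. All look alike: one holds a loose steel block (about 0.8 kg in all), three a plastic block (0.26 kg each); which one changes each time. Axes nearly as the feeder's.
- cassette_d_mid (a point): Centre (half-way up) of the closed white cassette with a teal lid in lane d, rightmost (-y). 80 mm along the lane (x), 88 across, 50 high: too wide to grip. Slides freely between the rails; push its near face, 40 mm behind the centre. All look alike: one holds a loose steel block (about 0.8 kg in all), three a plastic block (0.26 kg each); which one changes each time. Axes nearly as the feeder's.
- pan_a (a joint): Spring weighing pan at the far end of lane a: how far it has sunk, 0 (level with the deck) to 0.005 m (fully down). A plastic-filled cassette does not sink it; the steel-filled one takes it fully down once it stands wholly on the pan and is let go.
- home_a (a point): Fixed point on the feeder, at deck height (14 mm above the bench), below the place where the centre of cassette a stands when it is pushed home against the end stop (110 mm ahead of the feeder's origin along the lane). Axes as the feeder's.
- pan_b (a joint): Spring weighing pan at the far end of lane b: how far it has sunk, 0 (level with the deck) to 0.005 m (fully down). A plastic-filled cassette does not sink it; the steel-filled one takes it fully down once it stands wholly on the pan and is let go.
- home_b (a point): Fixed point on the feeder, at deck height (14 mm above the bench), below the place where the centre of cassette b stands when it is pushed home against the end stop (110 mm ahead of the feeder's origin along the lane). Axes as the feeder's.
- pan_c (a joint): Spring weighing pan at the far end of lane c: how far it has sunk, 0 (level with the deck) to 0.005 m (fully down). A plastic-filled cassette does not sink it; the steel-filled one takes it fully down once it stands wholly on the pan and is let go.
- home_c (a point): Fixed point on the feeder, at deck height (14 mm above the bench), below the place where the centre of cassette c stands when it is pushed home against the end stop (110 mm ahead of the feeder's origin along the lane). Axes as the feeder's.
- pan_d (a joint): Spring weighing pan at the far end of lane d: how far it has sunk, 0 (level with the deck) to 0.005 m (fully down). A plastic-filled cassette does not sink it; the steel-filled one takes it fully down once it stands wholly on the pan and is let go.
- home_d (a point): Fixed point on the feeder, at deck height (14 mm above the bench), below the place where the centre of cassette d stands when it is pushed home against the end stop (110 mm ahead of the feeder's origin along the lane). Axes as the feeder's.
- bottle_mid (a point): Bystander: white sample bottle with a paper label, 68 mm across, 145 mm tall, standing left of the feeder; the point is on its axis 70 mm up.
- beaker_mid (a point): Bystander: glass beaker, 76 mm across, 95 mm tall, standing right of the feeder; the point is on its axis 47 mm up.
- dish_mid (a point): Bystander: steel weighing bowl, 80 mm across, 50 mm tall, standing right of the feeder; the point is on its axis 25 mm up.

How it is judged:
At the end, for the whole second after the job is handed in: The steel-filled cassette is within 6 mm of its end stop, flat (tilt under 0.06 rad), with its pan sunk at least 3.5 mm and at rest; each of the other three lies flat in its own lane (centre within 12 mm of the lane's centre line), with its front edge no more than 5 mm over the yellow line (((value of joint pan_a above 0.0035 m and x of cassette_a_mid in the frame of home_a above -0.006 m and angle between each of cassette_a_mid, cassette_b_mid, cassette_c_mid, cassette_d_mid's own z axis and vertical below 0.06 rad and velocity of joint pan_a below 0.01 m/s and x of cassette_b_mid in the frame of home_b below -0.145 m and height (world z) of each of cassette_b_mid, cassette_c_mid, cassette_d_mid below 0.046 m and y of cassette_b_mid in the frame of home_b between -0.012 and 0.012 m and x of cassette_c_mid in the frame of home_c below -0.145 m and y of cassette_c_mid in the frame of home_c between -0.012 and 0.012 m and x of cassette_d_mid in the frame of home_d below -0.145 m and y of cassette_d_mid in the frame of home_d between -0.012 and 0.012 m) or (value of joint pan_b above 0.0035 m and x of cassette_b_mid in the frame of home_b above -0.006 m and angle between each of cassette_b_mid, cassette_a_mid, cassette_c_mid, cassette_d_mid's own z axis and vertical below 0.06 rad and velocity of joint pan_b below 0.01 m/s and x of cassette_a_mid in the frame of home_a below -0.145 m and height (world z) of each of cassette_a_mid, cassette_c_mid, cassette_d_mid below 0.046 m and y of cassette_a_mid in the frame of home_a between -0.012 and 0.012 m and x of cassette_c_mid in the frame of home_c below -0.145 m and y of cassette_c_mid in the frame of home_c between -0.012 and 0.012 m and x of cassette_d_mid in the frame of home_d below -0.145 m and y of cassette_d_mid in the frame of home_d between -0.012 and 0.012 m) or (value of joint pan_c above 0.0035 m and x of cassette_c_mid in the frame of home_c above -0.006 m and angle between each of cassette_c_mid, cassette_a_mid, cassette_b_mid, cassette_d_mid's own z axis and vertical below 0.06 rad and velocity of joint pan_c below 0.01 m/s and x of cassette_a_mid in the frame of home_a below -0.145 m and height (world z) of each of cassette_a_mid, cassette_b_mid, cassette_d_mid below 0.046 m and y of cassette_a_mid in the frame of home_a between -0.012 and 0.012 m and x of cassette_b_mid in the frame of home_b below -0.145 m and y of cassette_b_mid in the frame of home_b between -0.012 and 0.012 m and x of cassette_d_mid in the frame of home_d below -0.145 m and y of cassette_d_mid in the frame of home_d between -0.012 and 0.012 m) or (value of joint pan_d above 0.0035 m and x of cassette_d_mid in the frame of home_d above -0.006 m and angle between each of cassette_d_mid, cassette_a_mid, cassette_b_mid, cassette_c_mid's own z axis and vertical below 0.06 rad and velocity of joint pan_d below 0.01 m/s and x of cassette_a_mid in the frame of home_a below -0.145 m and height (world z) of each of cassette_a_mid, cassette_b_mid, cassette_c_mid below 0.046 m and y of cassette_a_mid in the frame of home_a between -0.012 and 0.012 m and x of cassette_b_mid in the frame of home_b below -0.145 m and y of cassette_b_mid in the frame of home_b between -0.012 and 0.012 m and x of cassette_c_mid in the frame of home_c below -0.145 m and y of cassette_c_mid in the frame of home_c between -0.012 and 0.012 m))); the robot touches nothing.
It fails at once if the bottle is shifted by more than 25 mm or tipped (distance of bottle_mid from where it was at the start of the episode above 0.025 m).
It fails at once if the beaker is shifted by more than 25 mm or tipped (distance of beaker_mid from where it was at the start of the episode above 0.025 m).
It fails at once if the dish is shifted by more than 25 mm or tipped (distance of dish_mid from where it was at the start of the episode above 0.025 m).
It also fails if it takes over 67 s, if anything falls off the work surface, if the arm or the gripper's body presses on something with over 40 N, if the wrist force passes 120 N, or if a joint passes its speed limit or range.

ROBOT

A 7-joint arm with a two-finger parallel gripper is mounted at the origin on the work surface. World frame = base frame: x ahead of the robot, y to its left, z up, the work surface at z = 0. Lengths are in m, angles in rad, forces in N, time in s.
With the tool pointing down it reaches from about 0.4 to 0.875 m from the base axis. Payload 6.5 kg.
Tool frame: the origin (TCP) lies at the very end of the fingers, on their centre line; the grasp point (between the pads) lies manip.hold_point_z behind it (manip.hold_point_z is the distance from the TCP to the grasp point, in m); z points along the fingers, y is the direction in which the jaws open and shut (so a half turn about z gives the same grasp; the last joint's range is limited). The gripper opens to 85 mm and grips with 20 to 120 N. Pads are 22 mm wide; open, the fingers measure 114 mm over their backs; the gripper's body (76 mm by 85 mm) begins 54 mm behind the grasp point. The pads swing forward as they close: fully open they stand 13 mm farther back than shut.
Start: joints at [1.278, 0.536, -0.004, 1.538, 0.003, 1.067, -0.071], TCP at [0.146, -0.633, 0.231] pointing down, gripper open.
Joint ranges: [-2.7, 2.7], [-0.37, 2.16], [-1.27, 1.26], [0.24, 2.4], [-1.31, 4.45], [0.19, 1.91], [-2.76, 2.76]. Speed limits (rad/s): [2.39, 2.39, 3.14, 3.14, 3.14, 3.14, 3.14].

INTERFACE

Orientations are given as a 3x3 rotation matrix whose columns are the frame's x, y, z axes.
In Python, from rig import manip, imaging gives the robot as it stands.
- The arm moves only by the tool drive_tool, never from a script. Its argument "targets" is a list of rows, each an object with "xyz": the shift along the tool's x, y, z scaled (see below), a list of three; "turn": the turn, a rotation vector about the tool's x, y, z scaled (see below), a list of three; "gripper": the opening, from -1 (shut) to 1 (fully open). In form: [{"xyz": [tx, ty, tz], "turn": [wx, wy, wz], "gripper": gripper}, ...]. A call has 1 to 12 rows; each row is the pose to reach, as a shift and turn from the pose commanded when the call began, along the tool's axes at that moment; what a row does not reach only later rows make up. The controller multiplies each number of a shift by 0.4 m and each number of a turn by 2 rad. A row lasts 1/8 s, in which the tool goes at most 62.5 mm and 10.7 degrees, less where a joint would pass 70% of its speed; a pose out of reach is approached as far as the arm can. A call with a number of a shift or a turn outside -1 to 1 is refused whole. A call with a gripper value outside its range is refused whole. The fingers move at their own pace and stop on an object; "force" is the grip in N (left out, the last holds). Time passes only in rows, so rows that repeat a pose let the fingers close. It gives the time, the measured TCP pose, the force and the opening at its end, in the units of the state.
- manip.read_state(): the state, without advancing time (a new reading comes with each control period).
- imaging.get_image(name): name is "side" or "top"; returns a dict with "img" (420x560x3 uint8, red, green, blue), "intrinsics" (3x3 intrinsics, pixels), "k1" (the pictures are not rectified: a ray, as slopes to the right and down, at radius r is drawn at 1 + k1 r^2 times it, then the intrinsics apply), "view" (4x4, takes a point from world to camera coordinates). Camera axes: x right, y up, looking along -z (the intrinsics and any distortion apply to the point x, -y, -z); pixel columns grow to the right and rows downward; lengths in m; the calibration is good to about 2 mm. A picture is of the moment at which its call begins. There is no depth.
- manip.close_job(): hands the job in, once; it reports no verdict.
Trained networks look in the newest picture that a camera, given by its name, has taken for a name from the list of things; names that differ only in an ending like _2 or _b are one class to them, and where a whole thing is asked for, a point or a joint stands for the part that bears it (a point fixed in the world has none). Each returns a list of dicts, best first, with "p" (0 to 1); they miss things now and then, are a little off and sometimes report something else, mostly with a low value. They report only what shows in the picture. A call takes as long as a camera call.
- imaging.boxes_of(thing, camera): "position" ([row, column] in pixels, amid what is visible of it).
- imaging.outline_of(thing, camera): "pixels" (420x560 bool, what is visible of it) and "position" ([row, column] in pixels, amid what is visible of it).
- imaging.spot_point(thing, camera): "position" ([row, column] in pixels: a listed point, or the origin of a listed thing).
The state is a dict: "time_s": time; "joints": joint angles; "qvel": joint speeds; "tau": joint torques, N m; "eef_pos": TCP position; "orientation": TCP orientation; "ft_force": force on the tool from outside, world axes, zero at the start; "wrist_torque": the same for the moment, N m; "grip_width": finger opening in m.
Only numpy, scipy, OpenCV 4.12 (cv2) and the standard library are available. Lean on these libraries where they do the work, as an engineer would, in place of code of your own. Each camera call takes 0.05 s, during which the arm holds its last target. There are 200 camera calls.

## Working session

There is one attempt and no reset: what is moved stays moved. The work goes in short steps, Python scripts to look and compute and a tool call to move; the robot and the scene stay as the last step left them, time stands still between calls to the robot, and variables do not carry over. Pictures are saved under pics/ and viewed, about 8 in all and at most 12, crops included, and the job is handed in when it is done.

Besides the shell and the picture viewer there is one more tool, called after "Call:" as a command line: name --argument value ..., lists and objects as JSON in quotes. drive_tool: Moves the arm, as the interface text tells. Its arguments: {"type":"object","properties":{"targets":{"type":"array","items":{"type":"object","properties":{"xyz":{"type":"array","items":{"type":"number"}},"turn":{"type":"array","items":{"type":"number"}},"gripper":{"type":"number"}}}},"force":{"type":"number"}},"required":["targets"]}

```bash
mkdir -p pics
cat > h.py <<'E'
import numpy as np, cv2
from rig import manip, imaging
def ray(c,px):
    K=np.array(c["intrinsics"]);u=np.array([(px[1]-K[0,2])/K[0,0],(px[0]-K[1,2])/K[1,1]])
    s=u.copy()
    for _ in range(20): s=u/(1+c["k1"]*(s@s))
    V=np.array(c["view"]);R=V[:3,:3];o=-R.T@V[:3,3]
    return o,R.T@np.array([s[0],-s[1],-1])
def at_z(c,px,z):
    o,d=ray(c,px);return o+d*(z-o[2])/d[2]
def proj(c,P):
    V=np.array(c["view"]);p=V[:3,:3]@np.array(P)+V[:3,3];s=np.array([p[0],-p[1]])/-p[2]
    s=s*(1+c["k1"]*(s@s));K=np.array(c["intrinsics"]);return np.array([K[1,1]*s[1]+K[1,2],K[0,0]*s[0]+K[0,2]])
def save(c,n): cv2.imwrite("pics/"+n,cv2.cvtColor(c["img"],cv2.COLOR_RGB2BGR))
E
python3 - <<'E'
from h import *
np.set_printoptions(precision=4,suppress=True)
for n in("top","side"):
    c=imaging.get_image(n);save(c,n+"0.png")
    for t,z in (("cassette_a_mid",.039),("home_a",.014),("bottle_mid",.07),("beaker_mid",.047),("dish_mid",.025)):
        for d in imaging.spot_point(t,n): 
            if d["p"]>.2: print(n,t,d["position"],round(d["p"],2),at_z(c,d["position"],z))
s=manip.read_state();print(s);print(manip.hold_point_z)
E
```

```text
top cassette_a_mid [252.1, 267.7] 0.74 [0.4903 0.0775 0.039 ]
top cassette_a_mid [268.4, 349.4] 0.24 [ 0.4483 -0.1369  0.039 ]
top home_a [178.9, 318.0] 0.89 [ 0.6937 -0.0577  0.014 ]
top home_a [188.0, 360.5] 0.88 [ 0.6683 -0.1737  0.014 ]
top home_a [171.9, 281.3] 0.7 [0.7134 0.0432 0.014 ]
top home_a [192.1, 400.4] 0.68 [ 0.6571 -0.2822  0.014 ]
top bottle_mid [205.6, 213.5] 0.61 [0.6093 0.2192 0.07  ]
top beaker_mid [193.7, 450.6] 0.94 [ 0.6464 -0.4078  0.047 ]
top beaker_mid [267.3, 349.2] 0.57 [ 0.4509 -0.1355  0.047 ]
top dish_mid [274.5, 444.6] 0.66 [ 0.4336 -0.3896  0.025 ]
side cassette_a_mid [239.5, 310.9] 0.93 [0.4853 0.0838 0.039 ]
side home_a [224.6, 234.1] 0.85 [0.7062 0.0411 0.014 ]
side home_a [206.1, 255.4] 0.81 [ 0.6834 -0.0735  0.014 ]
side home_a [174.0, 282.1] 0.66 [ 0.6675 -0.2997  0.014 ]
side bottle_mid [248.9, 242.9] 0.62 [0.6178 0.2208 0.07  ]
side beaker_mid [151.7, 298.0] 0.68 [ 0.6458 -0.4163  0.047 ]
side dish_mid [164.1, 351.8] 0.71 [ 0.4628 -0.4284  0.025 ]
side dish_mid [197.4, 344.5] 0.23 [ 0.4462 -0.1898  0.025 ]
{'time_s': 0.6, 'joints': array([ 1.2778,  0.5364, -0.0044,  1.5379,  0.0026,  1.0673, -0.0712]), 'qvel': array([-0.0015, -0.0011,  0.0022, -0.0011, -0.0004, -0.0002, -0.0015]), 'tau': array([ -0.0006, -58.3066,   1.047 , -25.9335,   0.0125,   0.002 ,
        -0.    ]), 'eef_pos': array([ 0.1462, -0.6333,  0.2313]), 'orientation': array([[ 0.9744,  0.225 , -0.    ],
       [ 0.225 , -0.9744,  0.0001],
       [-0.    , -0.0001, -1.    ]]), 'ft_force': array([ 0.1546, -0.7776,  0.3022]), 'wrist_torque': array([0.0114, 0.0504, 0.0304]), 'grip_width': 0.08556913525204128}
0.0187
```

```bash
python3 -c "
import cv2,numpy as np
a=cv2.imread('pics/top0.png')[130:340,180:480];cv2.imwrite('pics/top0c.png',cv2.resize(a,None,fx=2.6,fy=2.6,interpolation=cv2.INTER_CUBIC))"
```

```text
(no output)
```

View pics/top0c.png

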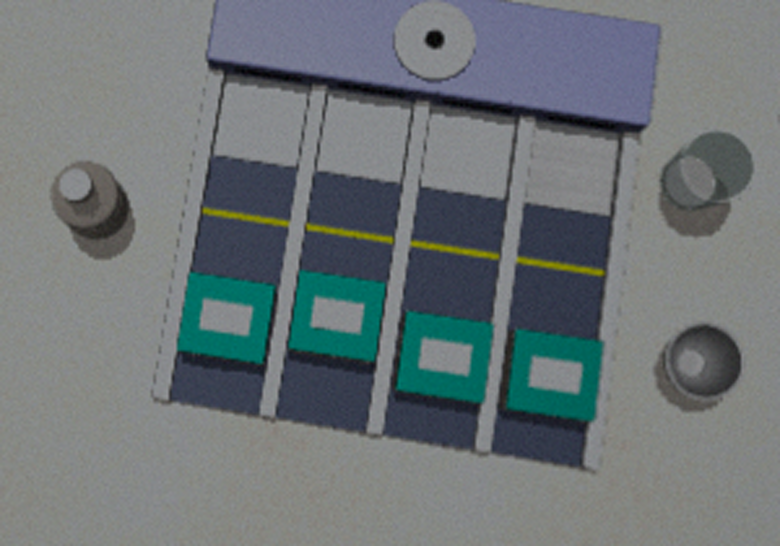

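View pics/side0.png

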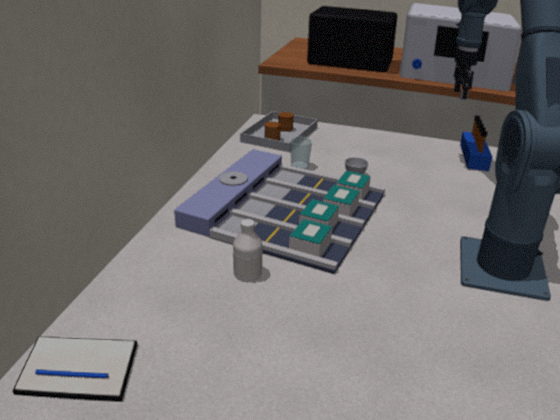

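The top view shows four teal lids (crop centres about (226,317), (337,315), (445,356) and (555,373)), with the yellow line beyond them. The feeder is yawed roughly -10°. I'll segment the lids and the line to refine this.

Run:
```python
from h import *
np.set_printoptions(precision=4,suppress=True)
from scipy import ndimage as nd
c=imaging.get_image("top");I=cv2.cvtColor(c["img"],cv2.COLOR_RGB2HSV).astype(int);H,S,V=I[...,0],I[...,1],I[...,2]
m=(H>75)&(H<95)&(S>140)
l,n=nd.label(nd.binary_closing(m,iterations=1));
T=[]
for i in range(1,n+1):
    if (l==i).sum()<200: continue
    q=nd.binary_fill_holes(l==i);rc=np.argwhere(q)
    cen=at_z(c,rc.mean(0),.064)
    w=np.array([at_z(c,p,.064)[:2] for p in rc],np.float32);r=cv2.minAreaRect(w)
    T.append(cen);print("lid",len(rc),cen,r)
y=(H>22)&(H<36)&(S>170)
rc=np.argwhere(y);w=np.array([at_z(c,p,.014)[:2] for p in rc]);print("yellow",len(rc),w.mean(0))
u,s,v=np.linalg.svd(w-w.mean(0));d=v[0]*np.sign(v[0][1]);yaw=np.arctan2(-d[0],d[1]);print("yaw",yaw,"ext",((w-w.mean(0))@d).min(),((w-w.mean(0))@d).max())
ex=np.array([np.cos(yaw),np.sin(yaw)]);ey=np.array([-ex[1],ex[0]])
e=(w@ey);O=ex*(w@ex).mean()+ey*(e.min()+e.max())/2
print("O",O)
for t in T: print((t[:2]-O)@ex,(t[:2]-O)@ey)
hs=[[.7134,.0432],[.6937,-.0577],[.6683,-.1737],[.6571,-.2822]]
for h in hs: print("home f",(np.array(h)-O)@ex,(np.array(h)-O)@ey)
```

```text
lid 1051 [ 0.4917 -0.0311  0.064 ] ((0.4921579658985138, -0.031049072742462158), (0.08710281550884247, 0.0806550458073616), 81.49762725830078)
lid 1053 [0.4891 0.0791 0.064 ] ((0.48951995372772217, 0.0792226567864418), (0.08739956468343735, 0.0807955339550972), 81.49830627441406)
lid 1069 [ 0.4512 -0.1367  0.064 ] ((0.451463907957077, -0.13667932152748108), (0.0869232639670372, 0.08082598447799683), 81.38015747070312)
lid 1073 [ 0.4338 -0.2445  0.064 ] ((0.43397805094718933, -0.24427436292171478), (0.08706481009721756, 0.08077769726514816), 81.68437957763672)
yellow 273 [ 0.5803 -0.1113]
yaw -0.04715394435622486 ext -0.5740707622457242 0.7023613145896415
O [ 0.5833 -0.0472]
-0.09227626246724308 0.011831048716979905
-0.10004906440762178 0.1217731760378577
-0.12778825094827034 -0.09559499491533498
-0.14011591364241996 -0.2040791365098492
home f 0.125646976825699 0.09645015326086409
home f 0.11072494420070411 -0.005266280722728701
home f 0.09082100808618242 -0.12233460832310504
home f 0.08474776454680259 -0.2312419345822295
```

Run:
```python
from h import *
np.set_printoptions(precision=4,suppress=True)
c=imaging.get_image("top");I=cv2.cvtColor(c["img"],cv2.COLOR_RGB2HSV).astype(int);H,S,V=I[...,0],I[...,1],I[...,2]
y=(H>22)&(H<36)&(S>150);y[:205]=0;y[245:]=0;y[:,:250]=0;y[:,420:]=0
w=np.array([at_z(c,p,.014)[:2] for p in np.argwhere(y)])
p=np.polyfit(w[:,1],w[:,0],1);r=w[:,0]-np.polyval(p,w[:,1]);k=abs(r)<.006;w=w[k];p=np.polyfit(w[:,1],w[:,0],1);print(len(w),p,r[k].std())
yaw=-np.arctan(p[0])
ex=np.array([np.cos(yaw),np.sin(yaw)]);ey=np.array([-ex[1],ex[0]]);e=w@ey
O=ex*(w@ex).mean()+ey*(e.min()+e.max())/2;print("yaw",yaw,"O",O,"ext",e.max()-e.min())
for t in [[.4891,.0791],[.4917,-.0311],[.4512,-.1367],[.4338,-.2445]]: d=np.array(t)-O;print("lid",d@ex,d@ey)
# near rail corners / housing corners from crop
for q,z in (((400,163),.026),((468,593),.026),((65,208),.058),((128,646),.058),((0,217),.058),((27,660),.058)):
    P=at_z(c,(130+q[0]/2.6,180+q[1]/2.6),z)[:2]-O;print("corner",P@ex,P@ey)
for y0,n in zip((.165,.055,-.055,-.165),"abcd"): print(n,"home",O+.11*ex+y0*ey,"linecentre",O+y0*ey)
```

```text
299 [0.1561 0.5884] 0.001762578854234445
yaw -0.15485792562458936 O [ 0.5726 -0.1017] ext 0.42134801875212846
lid -0.11034382345367658 0.16575236335739246
lid -0.09077771859991816 0.05727209998726723
lid -0.11450535836713023 -0.05331094171026166
lid -0.11507009794241718 -0.16250471932241364
corner -0.2014153911661364 0.21679822915499689
corner -0.199656928855575 -0.2218702797748088
corner 0.14337541437014176 0.2261099209754102
corner 0.14709275659131174 -0.2257206764587763
corner 0.213565165590612 0.22841522628342883
corner 0.25533511183824 -0.22796386758978054
a home [0.7067 0.0444] linecentre [0.598  0.0613]
b home [ 0.6897 -0.0643] linecentre [ 0.581  -0.0473]
c home [ 0.6728 -0.173 ] linecentre [ 0.5641 -0.156 ]
d home [ 0.6558 -0.2817] linecentre [ 0.5471 -0.2647]
```

```bash
cat >> h.py <<'E'
O=np.array([.5727,-.1005]);YAW=-.153
EX=np.array([np.cos(YAW),np.sin(YAW)]);EY=np.array([-EX[1],EX[0]])
LY=dict(a=.165,b=.055,c=-.055,d=-.165)
def plan(xf,yf,z):
    s=manip.read_state();R=np.array(s["orientation"]);p=np.array(s["eef_pos"])
    t=np.r_[O+xf*EX+yf*EY,z];D=np.c_[np.r_[EX,0],[EX[1],-EX[0],0],[0,0,-1]]
    from scipy.spatial.transform import Rotation as Q
    return np.round(R.T@(t-p)/.4,4),np.round(Q.from_matrix(R.T@D).as_rotvec()/2,4)
def where():
    s=manip.read_state();p=np.array(s["eef_pos"]);f=np.array(s["ft_force"]);d=p[:2]-O
    return np.round([s["time_s"],d@EX,d@EY,p[2],f[:2]@EX,f[:2]@EY,f[2]],4)
E
python3 - <<'E'
from h import *
print(plan(-.195,-.165,.231),plan(-.195,-.165,.034))
for i in range(8): imaging.get_image("top");print(where())
E
```

```text
(array([ 7.329e-01, -8.559e-01,  8.000e-04]), array([0.    , 0.    , 0.1899])) (array([ 0.733 , -0.8559,  0.4933]), array([0.    , 0.    , 0.1899]))
[ 0.75   -0.3404 -0.5916  0.2313  0.0613 -0.6025  0.0564]
[ 0.8    -0.3403 -0.5916  0.2313 -0.9912  0.2593  0.4189]
[ 0.85   -0.3403 -0.5917  0.2313 -0.1891 -0.2285 -0.3392]
[ 0.9    -0.3403 -0.5916  0.2313  0.1257 -0.1529  0.1649]
[ 0.95   -0.3404 -0.5916  0.2313 -0.0131  0.7347 -0.24  ]
[ 1.     -0.3404 -0.5916  0.2313  0.9872  0.2989 -0.0105]
[ 1.05   -0.3404 -0.5916  0.2313  0.0026 -0.1216 -0.8974]
[ 1.1    -0.3403 -0.5916  0.2313 -0.3985 -0.2776 -0.0677]
```

Call:
drive_tool --targets '[{"xyz": [0.733, -0.856, 0], "turn": [0, 0, 0.19], "gripper": -1}, {"xyz": [0.733, -0.856, 0], "turn": [0, 0, 0.19], "gripper": -1}, {"xyz": [0.733, -0.856, 0], "turn": [0, 0, 0.19], "gripper": -1}, {"xyz": [0.733, -0.856, 0], "turn": [0, 0, 0.19], "gripper": -1}, {"xyz": [0.733, -0.856, 0], "turn": [0, 0, 0.19], "gripper": -1}, {"xyz": [0.733, -0.856, 0], "turn": [0, 0, 0.19], "gripper": -1}, {"xyz": [0.733, -0.856, 0], "turn": [0, 0, 0.19], "gripper": -1}, {"xyz": [0.733, -0.856, 0], "turn": [0, 0, 0.19], "gripper": -1}, {"xyz": [0.733, -0.856, 0], "turn": [0, 0, 0.19], "gripper": -1}, {"xyz": [0.733, -0.856, 0], "turn": [0, 0, 0.19], "gripper": -1}]'

```text
time_s: 2.35
eef_pos: [0.3541, -0.2353, 0.2313]
orientation: [[0.988, -0.155, -0.0], [-0.155, -0.988, -0.001], [-0.0, 0.001, -1.0]]
ft_force: [-1.2, 0.1, -0.5]
grip_width: -0.0003
```

```bash
python3 -c "
from h import *
print(where(),plan(-.195,-.165,.034),manip.read_state()['joints'])"
```

```text
[ 2.35   -0.1955 -0.1666  0.2313 -1.2283 -0.0954 -0.466 ] (array([ 0.0013, -0.0043,  0.4932]), array([ 0.0003,  0.0001, -0.0014])) [ 0.61156059  0.15702305 -0.14414045  2.09263008  0.02959327  0.89376844
 -1.27587906]
```

Call:
drive_tool --targets '[{"xyz": [0, 0, 0.493], "turn": [0, 0, 0], "gripper": -1}, {"xyz": [0, 0, 0.493], "turn": [0, 0, 0], "gripper": -1}, {"xyz": [0, 0, 0.493], "turn": [0, 0, 0], "gripper": -1}, {"xyz": [0, 0, 0.493], "turn": [0, 0, 0], "gripper": -1}, {"xyz": [0.03, 0, 0.493], "turn": [0, 0, 0], "gripper": -1}]'

```text
time_s: 2.98
eef_pos: [0.3662, -0.2367, 0.0348]
orientation: [[0.988, -0.155, -0.001], [-0.155, -0.988, -0.0], [-0.001, 0.0, -1.0]]
ft_force: [0.9, 0.1, 0.4]
grip_width: 0.0001
```

```bash
python3 -c "
from h import *
print(where())
c=imaging.get_image('top');a=c['img'][130:340,180:480][...,::-1];cv2.imwrite('pics/t1.png',cv2.resize(a,None,fx=2.6,fy=2.6,interpolation=cv2.INTER_CUBIC))
w=[]
for i in range(8): imaging.get_image('top');w.append(where())
print(np.mean(w,0))"
```

```text
[ 2.975  -0.1833 -0.166   0.0348  0.8517  0.1863  0.3515]
[ 3.25      -0.1813625 -0.1655875  0.03575   -0.327275  -0.1116
  0.005075 ]
```

View pics/t1.png

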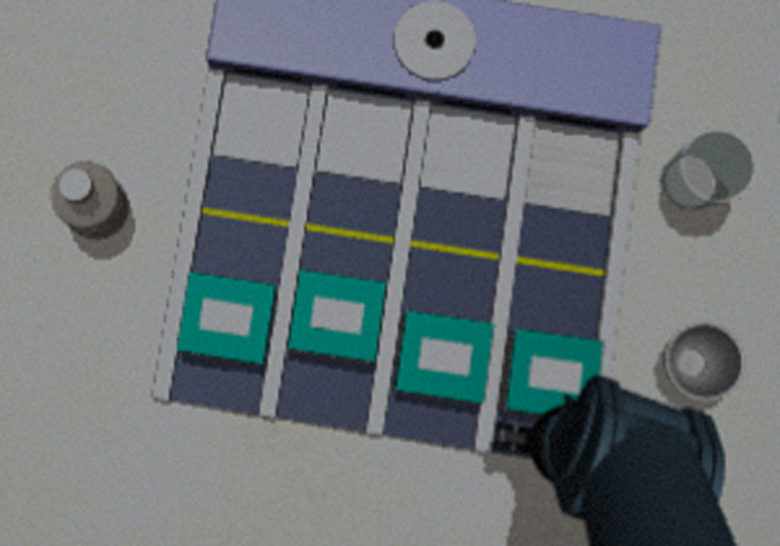

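The gripper is shut and standing behind cassette d in its lane (about (520,435) in the crop), with nothing else touched. Now a slow test push.

Call:
drive_tool --targets '[{"xyz": [0.02, 0, 0], "turn": [0, 0, 0], "gripper": -1}, {"xyz": [0.03, 0, 0], "turn": [0, 0, 0], "gripper": -1}, {"xyz": [0.04, 0, 0], "turn": [0, 0, 0], "gripper": -1}, {"xyz": [0.048, 0, 0], "turn": [0, 0, 0], "gripper": -1}, {"xyz": [0.056, 0, 0], "turn": [0, 0, 0], "gripper": -1}, {"xyz": [0.064, 0, 0], "turn": [0, 0, 0], "gripper": -1}, {"xyz": [0.072, 0, 0], "turn": [0, 0, 0], "gripper": -1}, {"xyz": [0.08, 0, 0], "turn": [0, 0, 0], "gripper": -1}]'

```text
time_s: 4.42
eef_pos: [0.3987, -0.2405, 0.0341]
orientation: [[0.988, -0.153, 0.0], [-0.153, -0.988, -0.0], [0.0, 0.0, -1.0]]
ft_force: [-1.8, 0.7, -0.5]
grip_width: -0.0002
```

```bash
cat > f.py <<'E'
from h import *
s=manip.read_state();print(where(),np.round(s["tau"],3),np.round(s["wrist_torque"],3))
w=[];t=[]
for i in range(8): 
    imaging.get_image('top');w.append(where());s=manip.read_state();t.append(np.r_[s["tau"],s["wrist_torque"]])
print(np.array(w)[:,[1,4]].T);print(np.mean(w,0),np.mean(t,0).round(3),np.std(t,0).round(3))
E
python3 f.py
```

```text
[ 4.425  -0.1506 -0.1649  0.0341 -1.9249  0.4385 -0.5493] [-8.8000e-02 -4.8073e+01 -4.0700e-01 -1.3604e+01 -1.7000e-02 -4.2600e-01
  1.4000e-02] [0.065 0.273 0.001]
[[-0.1501 -0.1501 -0.1502 -0.1503 -0.1505 -0.1506 -0.1507 -0.1508]
 [ 0.3014 -0.2496 -0.3299 -0.6833  0.6913 -0.628   0.6578 -0.1563]]
[ 4.65      -0.1504125 -0.1649875  0.0342    -0.049575  -0.0115
  0.0718625] [-5.0000e-03 -4.7191e+01 -1.8300e-01 -1.2817e+01  3.0000e-03 -2.0000e-02
 -2.0000e-03 -6.0000e-03  2.2000e-02 -2.0000e-02] [0.065 0.315 0.018 0.021 0.005 0.076 0.004 0.036 0.066 0.031]
```

Call:
drive_tool --targets '[{"xyz": [0.008, 0, 0], "turn": [0, 0, 0], "gripper": -1}, {"xyz": [0.016, 0, 0], "turn": [0, 0, 0], "gripper": -1}, {"xyz": [0.024, 0, 0], "turn": [0, 0, 0], "gripper": -1}, {"xyz": [0.032, 0, 0], "turn": [0, 0, 0], "gripper": -1}, {"xyz": [0.04, 0, 0], "turn": [0, 0, 0], "gripper": -1}]'

```text
time_s: 5.45
eef_pos: [0.4146, -0.2429, 0.034]
orientation: [[0.988, -0.152, 0.0], [-0.152, -0.988, -0.0], [0.0, -0.0, -1.0]]
ft_force: [-1.4, 0.0, -1.1]
grip_width: 0.0
```

```bash
cat > g.py <<'E'
from h import *
import sys
s=manip.read_state();print(where(),np.round(s["tau"],3),np.round(s["wrist_torque"],3))
for a in sys.argv[1:]:
    x,l,z=a.split(",");print(a,*plan(float(x),LY[l],float(z)))
E
python3 g.py -.195,d,.15 -.195,c,.15 -.195,c,.034
```

```text
[ 5.45   -0.1345 -0.1649  0.034  -1.402  -0.1908 -1.1091] [-9.5000e-02 -4.9463e+01 -4.4500e-01 -1.4173e+01 -1.9000e-02 -4.3400e-01
  1.3000e-02] [ 0.051  0.315 -0.028]
-.195,d,.15 [-0.1511  0.0003 -0.29  ] [-0.     -0.0002 -0.    ]
-.195,c,.15 [-0.1511 -0.2747 -0.29  ] [-0.     -0.0002 -0.    ]
-.195,c,.034 [-0.1512 -0.2747  0.    ] [-0.     -0.0002 -0.    ]
```

Call:
drive_tool --targets '[{"xyz": [-0.117, 0, 0], "turn": [0, 0, 0], "gripper": -1}, {"xyz": [-0.117, 0, -0.12], "turn": [0, 0, 0], "gripper": -1}, {"xyz": [-0.117, -0.275, -0.12], "turn": [0, 0, 0], "gripper": -1}, {"xyz": [-0.117, -0.275, -0.12], "turn": [0, 0, 0], "gripper": -1}, {"xyz": [-0.117, -0.275, -0.12], "turn": [0, 0, 0], "gripper": -1}, {"xyz": [-0.117, -0.275, 0], "turn": [0, 0, 0], "gripper": -1}, {"xyz": [-0.117, -0.275, 0], "turn": [0, 0, 0], "gripper": -1}]'

```text
time_s: 6.32
eef_pos: [0.3827, -0.1272, 0.0322]
orientation: [[0.988, -0.153, -0.005], [-0.153, -0.988, 0.001], [-0.006, -0.0, -1.0]]
ft_force: [-0.8, 0.4, -0.5]
grip_width: -0.0003
```

```bash
python3 g.py -.181,c,.034
```

```text
[ 6.325  -0.1838 -0.0554  0.0322 -0.8772  0.2607 -0.4772] [ -0.68  -39.18   -0.143 -10.571   0.167  -0.724  -0.169] [-0.012 -0.029 -0.053]
-.181,c,.034 [ 0.0069 -0.001  -0.0046] [-0.0001  0.0028 -0.0003]
```

Call:
drive_tool --targets '[{"xyz": [0.02, 0, 0], "turn": [0, 0, 0], "gripper": -1}, {"xyz": [0.03, 0, 0], "turn": [0, 0, 0], "gripper": -1}, {"xyz": [0.04, 0, 0], "turn": [0, 0, 0], "gripper": -1}, {"xyz": [0.048, 0, 0], "turn": [0, 0, 0], "gripper": -1}, {"xyz": [0.056, 0, 0], "turn": [0, 0, 0], "gripper": -1}, {"xyz": [0.064, 0, 0], "turn": [0, 0, 0], "gripper": -1}, {"xyz": [0.072, 0, 0], "turn": [0, 0, 0], "gripper": -1}, {"xyz": [0.08, 0, 0], "turn": [0, 0, 0], "gripper": -1}]'

```text
time_s: 7.32
eef_pos: [0.4164, -0.132, 0.034]
orientation: [[0.988, -0.153, -0.0], [-0.153, -0.988, 0.0], [-0.0, -0.0, -1.0]]
ft_force: [-3.1, 1.0, 2.4]
grip_width: -0.0001
```

```bash
python3 g.py
```

```text
[ 7.325  -0.1496 -0.0549  0.034  -3.2092  0.519   2.3734] [-2.2700e-01 -4.4829e+01 -4.0000e-01 -1.3539e+01  4.0000e-02 -1.0170e+00
 -1.0000e-03] [0.062 0.504 0.   ]
```

Call:
drive_tool --targets '[{"xyz": [0.008, 0, 0], "turn": [0, 0, 0], "gripper": -1}, {"xyz": [0.016, 0, 0], "turn": [0, 0, 0], "gripper": -1}, {"xyz": [0.024, 0, 0], "turn": [0, 0, 0], "gripper": -1}, {"xyz": [0.032, 0, 0], "turn": [0, 0, 0], "gripper": -1}, {"xyz": [0.04, 0, 0], "turn": [0, 0, 0], "gripper": -1}]'

```text
time_s: 7.95
eef_pos: [0.4324, -0.1344, 0.0341]
orientation: [[0.988, -0.152, 0.0], [-0.152, -0.988, 0.0], [0.0, -0.0, -1.0]]
ft_force: [-1.4, 0.0, -0.3]
grip_width: -0.0
```

```bash
python3 g.py -.181,b,.034
```

```text
[ 7.95   -0.1335 -0.0549  0.0341 -1.3715 -0.1864 -0.333 ] [-7.5000e-02 -4.6903e+01 -3.5000e-01 -1.3285e+01  2.7000e-02 -4.9600e-01
 -4.0000e-03] [ 0.065  0.258 -0.022]
-.181,b,.034 [-1.187e-01 -2.747e-01  2.000e-04] [-0. -0. -0.]
```

Call:
drive_tool --targets '[{"xyz": [-0.07, 0, 0], "turn": [0, 0, 0], "gripper": -1}, {"xyz": [-0.07, 0, -0.12], "turn": [0, 0, 0], "gripper": -1}, {"xyz": [-0.07, -0.275, -0.12], "turn": [0, 0, 0], "gripper": -1}, {"xyz": [-0.07, -0.275, -0.12], "turn": [0, 0, 0], "gripper": -1}, {"xyz": [-0.07, -0.275, -0.12], "turn": [0, 0, 0], "gripper": -1}, {"xyz": [-0.07, -0.275, 0], "turn": [0, 0, 0], "gripper": -1}, {"xyz": [-0.07, -0.275, 0], "turn": [0, 0, 0], "gripper": -1}]'

```text
time_s: 8.82
eef_pos: [0.419, -0.0221, 0.0322]
orientation: [[0.988, -0.153, -0.006], [-0.153, -0.988, -0.001], [-0.006, 0.001, -1.0]]
ft_force: [-0.8, 0.4, 0.0]
grip_width: -0.0001
```

Call:
drive_tool --targets '[{"xyz": [0.02, 0, 0], "turn": [0, 0, 0], "gripper": -1}, {"xyz": [0.03, 0, 0], "turn": [0, 0, 0], "gripper": -1}, {"xyz": [0.04, 0, 0], "turn": [0, 0, 0], "gripper": -1}, {"xyz": [0.048, 0, 0], "turn": [0, 0, 0], "gripper": -1}, {"xyz": [0.056, 0, 0], "turn": [0, 0, 0], "gripper": -1}, {"xyz": [0.064, 0, 0], "turn": [0, 0, 0], "gripper": -1}, {"xyz": [0.072, 0, 0], "turn": [0, 0, 0], "gripper": -1}, {"xyz": [0.08, 0, 0], "turn": [0, 0, 0], "gripper": -1}]'

```text
time_s: 9.82
eef_pos: [0.4534, -0.0264, 0.034]
orientation: [[0.988, -0.153, 0.001], [-0.153, -0.988, 0.0], [0.001, -0.0, -1.0]]
ft_force: [-1.7, 0.6, -0.9]
grip_width: 0.0002
```

```bash
python3 g.py -.181,b,.034
```

```text
[ 9.825  -0.1292  0.0551  0.034  -1.7173  0.3044 -0.9012] [-4.0000e-02 -4.7078e+01 -3.5200e-01 -1.2977e+01  5.4000e-02 -3.5600e-01
 -2.0000e-02] [ 0.008  0.235 -0.022]
-.181,b,.034 [-0.1296  0.0002 -0.    ] [-0.0001 -0.0003 -0.0001]
```

Call:
drive_tool --targets '[{"xyz": [0.008, 0, 0], "turn": [0, 0, 0], "gripper": -1}, {"xyz": [0.016, 0, 0], "turn": [0, 0, 0], "gripper": -1}, {"xyz": [0.024, 0, 0], "turn": [0, 0, 0], "gripper": -1}, {"xyz": [0.032, 0, 0], "turn": [0, 0, 0], "gripper": -1}, {"xyz": [0.04, 0, 0], "turn": [0, 0, 0], "gripper": -1}]'

```text
time_s: 10.45
eef_pos: [0.4689, -0.0288, 0.0341]
orientation: [[0.988, -0.153, -0.0], [-0.153, -0.988, 0.0], [-0.0, -0.0, -1.0]]
ft_force: [-1.2, 0.1, -0.9]
grip_width: 0.0003
```

```bash
python3 g.py -.181,a,.034
```

```text
[10.45   -0.1135  0.055   0.0341 -1.1611 -0.1038 -0.8776] [-1.4000e-02 -4.8510e+01 -3.9700e-01 -1.3787e+01  6.3000e-02 -4.1000e-01
 -2.1000e-02] [0.096 0.215 0.04 ]
-.181,a,.034 [-1.687e-01 -2.748e-01  2.000e-04] [-0.      0.     -0.0001]
```

Call:
drive_tool --targets '[{"xyz": [-0.16, 0, 0], "turn": [0, 0, 0], "gripper": -1}, {"xyz": [-0.16, 0, -0.12], "turn": [0, 0, 0], "gripper": -1}, {"xyz": [-0.16, -0.275, -0.12], "turn": [0, 0, 0], "gripper": -1}, {"xyz": [-0.16, -0.275, -0.12], "turn": [0, 0, 0], "gripper": -1}, {"xyz": [-0.16, -0.275, -0.12], "turn": [0, 0, 0], "gripper": -1}, {"xyz": [-0.16, -0.275, 0], "turn": [0, 0, 0], "gripper": -1}, {"xyz": [-0.16, -0.275, 0], "turn": [0, 0, 0], "gripper": -1}]'

```text
time_s: 11.32
eef_pos: [0.4199, 0.0883, 0.0321]
orientation: [[0.988, -0.153, -0.006], [-0.153, -0.988, -0.002], [-0.005, 0.003, -1.0]]
ft_force: [-0.2, -0.4, 1.4]
grip_width: 0.0001
```

Call:
drive_tool --targets '[{"xyz": [0.02, 0, 0], "turn": [0, 0, 0], "gripper": -1}, {"xyz": [0.03, 0, 0], "turn": [0, 0, 0], "gripper": -1}, {"xyz": [0.04, 0, 0], "turn": [0, 0, 0], "gripper": -1}, {"xyz": [0.048, 0, 0], "turn": [0, 0, 0], "gripper": -1}, {"xyz": [0.056, 0, 0], "turn": [0, 0, 0], "gripper": -1}, {"xyz": [0.064, 0, 0], "turn": [0, 0, 0], "gripper": -1}, {"xyz": [0.072, 0, 0], "turn": [0, 0, 0], "gripper": -1}, {"xyz": [0.08, 0, 0], "turn": [0, 0, 0], "gripper": -1}]'

```text
time_s: 12.32
eef_pos: [0.4493, 0.0848, 0.0339]
orientation: [[0.988, -0.151, -0.008], [-0.151, -0.988, -0.001], [-0.008, 0.003, -1.0]]
ft_force: [-12.7, 2.4, 10.5]
grip_width: 0.0003
```

```bash
python3 g.py -.181,a,.034
```

```text
[ 12.325   -0.1502   0.1643   0.0339 -12.9271   0.3937  10.4742] [  1.743 -45.47    2.012 -18.334   0.899  -3.081  -0.048] [0.349 2.274 0.014]
-.181,a,.034 [-0.077  -0.0018  0.0005] [0.0013 0.0039 0.0006]
```

Call:
drive_tool --targets '[{"xyz": [0.008, 0, 0], "turn": [0, 0, 0], "gripper": -1}, {"xyz": [0.016, 0, 0], "turn": [0, 0, 0], "gripper": -1}, {"xyz": [0.024, 0, 0], "turn": [0, 0, 0], "gripper": -1}, {"xyz": [0.032, 0, 0], "turn": [0, 0, 0], "gripper": -1}, {"xyz": [0.04, 0, 0], "turn": [0, 0, 0], "gripper": -1}]'

```text
time_s: 12.95
eef_pos: [0.4653, 0.0824, 0.0339]
orientation: [[0.988, -0.151, -0.008], [-0.151, -0.988, -0.001], [-0.008, 0.002, -1.0]]
ft_force: [-11.8, 2.4, 8.7]
grip_width: -0.0
```

```bash
python3 g.py -.15,c,.034
```

```text
[ 12.95    -0.134    0.1644   0.0339 -12.0166   0.5751   8.6608] [ 1.5950e+00 -4.7103e+01  1.6940e+00 -1.8571e+01  8.5000e-01 -2.9280e+00
 -4.1000e-02] [0.36  2.146 0.025]
-.15,c,.034 [-0.0405  0.5485  0.0015] [0.0012 0.0038 0.0005]
```

Lane a shows 12 N plus a vertical component, which is more than sliding a cassette should need. I'll look before concluding anything.

Run:
```python
from h import *
for n,s in (("top",np.s_[130:340,180:480]),("side",np.s_[100:300,200:480])):
    c=imaging.get_image(n);a=c["img"][s][...,::-1];cv2.imwrite(f"pics/{n}2.png",cv2.resize(a,None,fx=2.6,fy=2.6,interpolation=cv2.INTER_CUBIC));print(where())
```

```text
[13.     -0.1331  0.1644  0.034  -5.0643 -0.0772  2.5078]
[13.05   -0.1326  0.1645  0.0339 -6.2721  0.7951  2.0674]
```

View pics/top2.png

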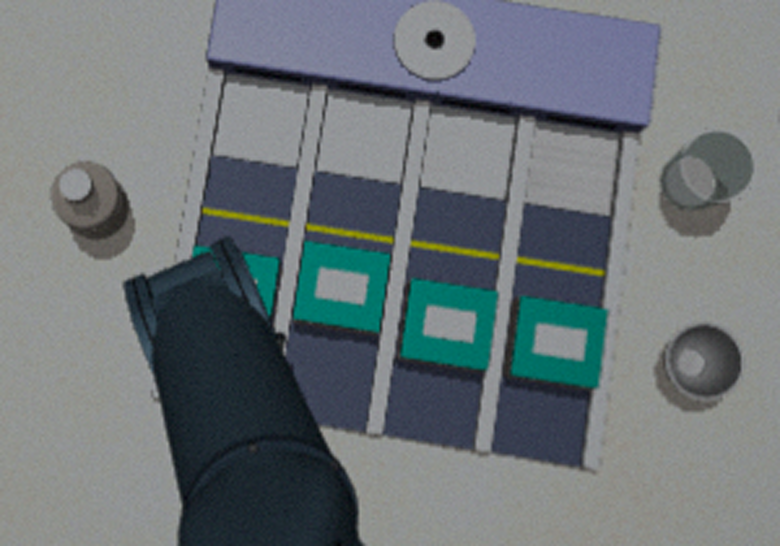

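View pics/side2.png

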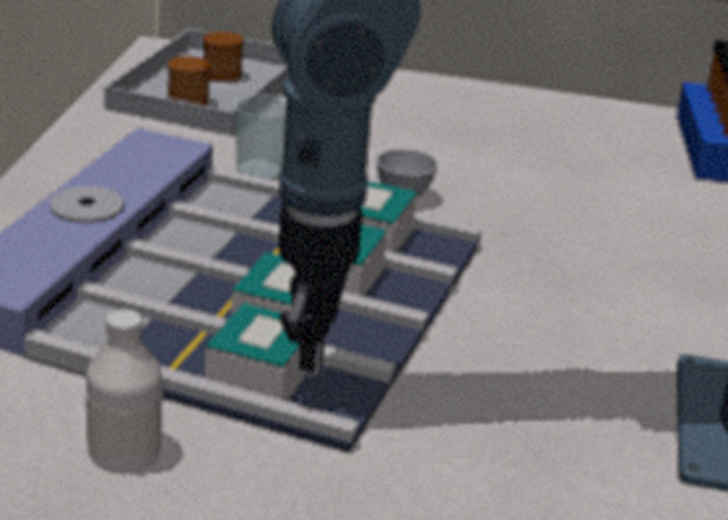

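Nothing looks jammed: the finger is on the near face of cassette a and the gripper body is clear of the lid. I'll back off, settle, and repeat the push on a cleanly.

Call:
drive_tool --targets '[{"xyz": [-0.03, 0, 0], "turn": [0, 0, 0], "gripper": -1}, {"xyz": [-0.03, 0, 0], "turn": [0, 0, 0], "gripper": -1}, {"xyz": [-0.03, 0, 0], "turn": [0, 0, 0], "gripper": -1}]'

```text
time_s: 13.42
eef_pos: [0.4584, 0.0843, 0.0344]
orientation: [[0.988, -0.153, 0.001], [-0.153, -0.988, 0.0], [0.001, -0.0, -1.0]]
ft_force: [1.4, -0.3, -0.1]
grip_width: 0.0001
```

```bash
python3 g.py -.15,a,.034
```

```text
[13.425  -0.1412  0.1652  0.0344  1.4502 -0.0703 -0.054 ] [-9.4000e-02 -4.7255e+01 -6.6200e-01 -1.2538e+01 -0.0000e+00  2.4000e-02
 -3.0000e-03] [-0.041 -0.01  -0.011]
-.15,a,.034 [-0.0221  0.0005  0.0009] [-0.0002 -0.0005 -0.0001]
```

Call:
drive_tool --targets '[{"xyz": [0.012, 0, 0], "turn": [0, 0, 0], "gripper": -1}, {"xyz": [0.024, 0, 0], "turn": [0, 0, 0], "gripper": -1}, {"xyz": [0.032, 0, 0], "turn": [0, 0, 0], "gripper": -1}, {"xyz": [0.04, 0, 0], "turn": [0, 0, 0], "gripper": -1}, {"xyz": [0.048, 0, 0], "turn": [0, 0, 0], "gripper": -1}, {"xyz": [0.056, 0, 0], "turn": [0, 0, 0], "gripper": -1}]'

```text
time_s: 14.18
eef_pos: [0.4755, 0.081, 0.0334]
orientation: [[0.988, -0.151, -0.009], [-0.151, -0.988, -0.001], [-0.008, 0.003, -1.0]]
ft_force: [-12.0, 2.1, 9.9]
grip_width: -0.0001
```

```bash
python3 g.py -.15,a,.034
```

```text
[ 14.175   -0.1237   0.1645   0.0334 -12.1396   0.2954   9.87  ] [ 1.7650e+00 -4.7698e+01  1.8400e+00 -1.9018e+01  9.1700e-01 -3.0500e+00
 -4.5000e-02] [ 0.386  2.222 -0.028]
-.15,a,.034 [-0.0657 -0.0012 -0.001 ] [0.0013 0.0042 0.0005]
```

All readings agree: a takes about 12 N, while b, c and d each take about 1.5 N. Cassette a holds the steel block, so I'll push it home.

Call:
drive_tool --targets '[{"xyz": [0.015, 0, 0], "turn": [0, 0, 0], "gripper": -1}, {"xyz": [0.03, 0, 0], "turn": [0, 0, 0], "gripper": -1}, {"xyz": [0.045, 0, 0], "turn": [0, 0, 0], "gripper": -1}, {"xyz": [0.06, 0, 0], "turn": [0, 0, 0], "gripper": -1}, {"xyz": [0.075, 0, 0], "turn": [0, 0, 0], "gripper": -1}, {"xyz": [0.09, 0, 0], "turn": [0, 0, 0], "gripper": -1}, {"xyz": [0.105, 0, 0], "turn": [0, 0, 0], "gripper": -1}, {"xyz": [0.12, 0, 0], "turn": [0, 0, 0], "gripper": -1}, {"xyz": [0.135, 0, 0], "turn": [0, 0, 0], "gripper": -1}, {"xyz": [0.15, 0, 0], "turn": [0, 0, 0], "gripper": -1}, {"xyz": [0.165, 0, 0], "turn": [0, 0, 0], "gripper": -1}, {"xyz": [0.18, 0, 0], "turn": [0, 0, 0], "gripper": -1}]'

```text
time_s: 15.68
eef_pos: [0.5472, 0.0702, 0.0333]
orientation: [[0.988, -0.152, -0.008], [-0.152, -0.988, -0.001], [-0.008, 0.002, -1.0]]
ft_force: [-10.6, 2.2, 8.0]
grip_width: 0.0002
```

```bash
python3 g.py .059,a,.034
```

```text
[ 15.675   -0.0512   0.1648   0.0333 -10.8385   0.5614   7.9965] [ 1.5080e+00 -5.4146e+01  1.1360e+00 -2.0791e+01  8.8800e-01 -3.0270e+00
 -4.8000e-02] [3.750e-01 2.101e+00 2.000e-03]
.059,a,.034 [ 0.2756 -0.0004 -0.0039] [0.0009 0.004  0.0003]
```

Call:
drive_tool --targets '[{"xyz": [0.015, 0, 0], "turn": [0, 0, 0], "gripper": -1}, {"xyz": [0.03, 0, 0], "turn": [0, 0, 0], "gripper": -1}, {"xyz": [0.045, 0, 0], "turn": [0, 0, 0], "gripper": -1}, {"xyz": [0.06, 0, 0], "turn": [0, 0, 0], "gripper": -1}, {"xyz": [0.075, 0, 0], "turn": [0, 0, 0], "gripper": -1}, {"xyz": [0.09, 0, 0], "turn": [0, 0, 0], "gripper": -1}, {"xyz": [0.105, 0, 0], "turn": [0, 0, 0], "gripper": -1}, {"xyz": [0.12, 0, 0], "turn": [0, 0, 0], "gripper": -1}, {"xyz": [0.135, 0, 0], "turn": [0, 0, 0], "gripper": -1}, {"xyz": [0.15, 0, 0], "turn": [0, 0, 0], "gripper": -1}]'

```text
time_s: 16.92
eef_pos: [0.6069, 0.0612, 0.0333]
orientation: [[0.988, -0.152, -0.008], [-0.152, -0.988, -0.0], [-0.008, 0.001, -1.0]]
ft_force: [-10.1, 1.0, 7.9]
grip_width: -0.0002
```

```bash
python3 g.py .059,a,.034
```

```text
[ 1.69250e+01  9.20000e-03  1.65000e-01  3.33000e-02 -1.01613e+01
 -5.72400e-01  7.86530e+00] [ 1.3670e+00 -5.9809e+01  6.1200e-01 -2.2147e+01  8.4600e-01 -2.8540e+00
 -4.4000e-02] [0.32  1.957 0.046]
.059,a,.034 [ 1.245e-01  1.000e-04 -2.700e-03] [0.0006 0.0038 0.0002]
```

Call:
drive_tool --targets '[{"xyz": [0.01, 0, 0], "turn": [0, 0, 0], "gripper": -1}, {"xyz": [0.02, 0, 0], "turn": [0, 0, 0], "gripper": -1}, {"xyz": [0.03, 0, 0], "turn": [0, 0, 0], "gripper": -1}, {"xyz": [0.04, 0, 0], "turn": [0, 0, 0], "gripper": -1}, {"xyz": [0.05, 0, 0], "turn": [0, 0, 0], "gripper": -1}, {"xyz": [0.06, 0, 0], "turn": [0, 0, 0], "gripper": -1}, {"xyz": [0.07, 0, 0], "turn": [0, 0, 0], "gripper": -1}, {"xyz": [0.08, 0, 0], "turn": [0, 0, 0], "gripper": -1}, {"xyz": [0.09, 0, 0], "turn": [0, 0, 0], "gripper": -1}, {"xyz": [0.1, 0, 0], "turn": [0, 0, 0], "gripper": -1}]'

```text
time_s: 18.18
eef_pos: [0.6494, 0.0544, 0.0334]
orientation: [[0.988, -0.153, -0.002], [-0.153, -0.988, -0.0], [-0.002, 0.0, -1.0]]
ft_force: [-3.2, 1.1, -3.5]
grip_width: 0.0002
```

```bash
python3 g.py .059,a,.034
```

```text
[18.175   0.0522  0.1647  0.0334 -3.3614  0.5746 -3.4697] [ 4.6500e-01 -6.7627e+01 -8.4700e-01 -2.2346e+01  3.4300e-01 -1.1660e+00
 -3.0000e-02] [0.129 0.793 0.044]
.059,a,.034 [ 0.0171 -0.0006 -0.0014] [ 0.0002  0.0009 -0.0001]
```

Call:
drive_tool --targets '[{"xyz": [0.006, 0, 0], "turn": [0, 0, 0], "gripper": -1}, {"xyz": [0.012, 0, 0], "turn": [0, 0, 0], "gripper": -1}, {"xyz": [0.018, 0, 0], "turn": [0, 0, 0], "gripper": -1}, {"xyz": [0.022, 0, 0], "turn": [0, 0, 0], "gripper": -1}]'

```text
time_s: 18.68
eef_pos: [0.656, 0.0536, 0.0337]
orientation: [[0.988, -0.152, -0.006], [-0.152, -0.988, -0.0], [-0.006, 0.001, -1.0]]
ft_force: [-13.0, 1.2, 5.4]
grip_width: -0.0001
```

```bash
python3 g.py .059,a,.034
```

```text
[ 18.675    0.0589   0.165    0.0337 -13.0053  -0.7853   5.3952] [ 1.5480e+00 -6.5346e+01  5.3500e-01 -2.6699e+01  1.0420e+00 -4.1140e+00
  7.0000e-03] [ 0.301  2.765 -0.025]
.059,a,.034 [ 0.0003  0.     -0.0006] [0.0005 0.0028 0.0001]
```

Call:
drive_tool --targets '[{"xyz": [0.005, 0, 0], "turn": [0, 0, 0], "gripper": -1}, {"xyz": [0.01, 0, 0], "turn": [0, 0, 0], "gripper": -1}, {"xyz": [0.012, 0, 0], "turn": [0, 0, 0], "gripper": -1}]'

```text
time_s: 19.05
eef_pos: [0.6559, 0.0536, 0.0337]
orientation: [[0.988, -0.152, -0.015], [-0.152, -0.988, -0.0], [-0.015, 0.003, -1.0]]
ft_force: [-27.3, 1.8, 18.9]
grip_width: -0.0003
```

```bash
python3 g.py .059,a,.034
```

```text
[ 19.05     0.0588   0.165    0.0337 -27.2425  -2.3595  18.9487] [ 2.5760e+00 -6.0896e+01  2.0520e+00 -3.1527e+01  1.8810e+00 -8.0890e+00
  3.3000e-02] [ 0.291  5.454 -0.04 ]
.059,a,.034 [ 0.0005 -0.     -0.0008] [0.0014 0.0076 0.0004]
```

The position held at 0.0588 while the force rose to 27 N, so the cassette is against the end stop. I'll let go: back off and lift clear.

Call:
drive_tool --targets '[{"xyz": [-0.03, 0, 0], "turn": [0, 0, 0], "gripper": -1}, {"xyz": [-0.12, 0, 0], "turn": [0, 0, 0], "gripper": -1}, {"xyz": [-0.25, 0, -0.1], "turn": [0, 0, 0], "gripper": -1}, {"xyz": [-0.4, 0, -0.4], "turn": [0, 0, 0], "gripper": -1}, {"xyz": [-0.5, 0.2, -0.6], "turn": [0, 0, 0], "gripper": -1}, {"xyz": [-0.5, 0.5, -0.6], "turn": [0, 0, 0], "gripper": -1}, {"xyz": [-0.5, 0.9, -0.6], "turn": [0, 0, 0], "gripper": -1}, {"xyz": [-0.5, 0.9, -0.6], "turn": [0, 0, 0], "gripper": -1}, {"xyz": [-0.5, 0.9, -0.6], "turn": [0, 0, 0], "gripper": -1}, {"xyz": [-0.5, 0.9, -0.6], "turn": [0, 0, 0], "gripper": -1}, {"xyz": [-0.5, 0.9, -0.6], "turn": [0, 0, 0], "gripper": -1}, {"xyz": [-0.5, 0.9, -0.6], "turn": [0, 0, 0], "gripper": -1}]'

```text
time_s: 20.55
eef_pos: [0.411, -0.2775, 0.2761]
orientation: [[0.987, -0.159, 0.005], [-0.159, -0.987, -0.005], [0.006, 0.004, -1.0]]
ft_force: [0.3, 0.5, 0.3]
grip_width: -0.0003
```

Run:
```python
from h import *
from scipy import ndimage as nd
for n,s in (("top",np.s_[130:340,180:480]),("side",np.s_[120:280,160:400])):
    c=imaging.get_image(n);a=c["img"][s][...,::-1];cv2.imwrite(f"pics/{n}3.png",cv2.resize(a,None,fx=2.6,fy=2.6,interpolation=cv2.INTER_CUBIC))
    if n=="top":
        I=cv2.cvtColor(c["img"],cv2.COLOR_RGB2HSV).astype(int);m=(I[...,0]>75)&(I[...,0]<95)&(I[...,1]>140)
        l,k=nd.label(nd.binary_closing(m))
        for i in range(1,k+1):
            if (l==i).sum()>200:
                rc=np.argwhere(nd.binary_fill_holes(l==i))
                for z in (.064,.059): d=at_z(c,rc.mean(0),z)[:2]-O;print(len(rc),z,(d@EX).round(4),(d@EY).round(4))
print(where())
for t,z in (("bottle_mid",.07),("beaker_mid",.047),("dish_mid",.025)):
    c=imaging.get_image("top");print(t,[(round(d["p"],2),at_z(c,d["position"],z).round(3)) for d in imaging.spot_point(t,"top")[:1]])
```

```text
967 0.064 0.1083 0.1645
967 0.059 0.1095 0.1648
1037 0.064 -0.0611 0.0561
1037 0.059 -0.0606 0.0559
1054 0.064 -0.0816 -0.0543
1054 0.059 -0.0812 -0.0548
1062 0.064 -0.0827 -0.164
1062 0.059 -0.0822 -0.165
[20.65   -0.1327 -0.1952  0.2749  0.2557  1.0467  0.5733]
bottle_mid [(0.6, array([0.608, 0.225, 0.07 ]))]
beaker_mid []
dish_mid [(0.38, array([ 0.441, -0.395,  0.025]))]
```

View pics/top3.png

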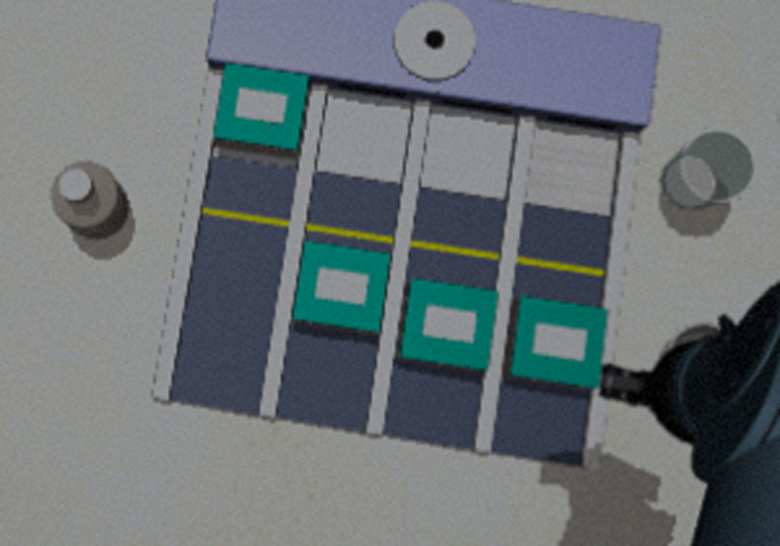

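View pics/side3.png

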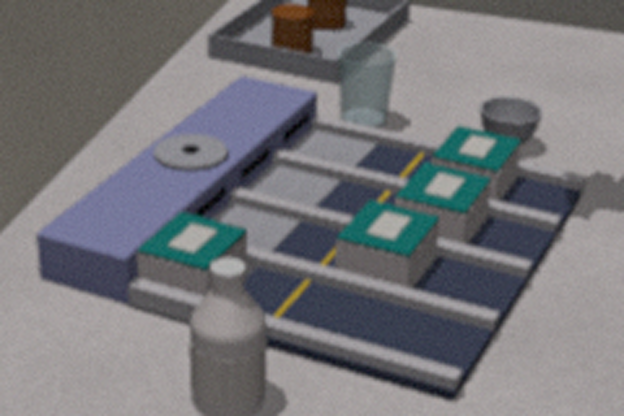

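Top view: cassette a is at the housing and b, c and d are short of the line. Last check: has pan a sunk? I'll triangulate the lid heights, with b, c and d as references.

Run:
```python
from h import *
from scipy import ndimage as nd
L={}
for n in ("top","side"):
    c=imaging.get_image(n);I=cv2.cvtColor(c["img"],cv2.COLOR_RGB2HSV).astype(int)
    m=(I[...,0]>75)&(I[...,0]<95)&(I[...,1]>110)
    if n=="side":m[:,350:]|=False
    l,k=nd.label(nd.binary_closing(m));r=[]
    for i in range(1,k+1):
        q=nd.binary_fill_holes(l==i)
        if q.sum()>150:
            p=np.argwhere(q).mean(0);r.append((-at_z(c,p,.064)[1],ray(c,p),q.sum()))
    L[n]=sorted(r,key=lambda t:t[0])
for a,b in zip(L["top"],L["side"]):
    (o1,d1),(o2,d2)=a[1],b[1];t=np.linalg.lstsq(np.c_[d1,-d2],o2-o1,rcond=None)[0]
    p,q=o1+d1*t[0],o2+d2*t[1];print((p+q)/2,np.linalg.norm(p-q),a[2],b[2])
```

```text
[0.70602689 0.04560492 0.05635585] 0.0010439688046785928 972 506
[ 0.52066629 -0.03589284  0.06097901] 0.0014176439424717852 1049 486
[ 0.48311749 -0.14227666  0.06141847] 0.0013107838502939221 1070 407
[ 0.46482364 -0.25056924  0.05981684] 0.004159326994569586 1058 233
```

```bash
python3 -c "
from h import *
print(manip.close_job())"
```

```text
the job is handed in; nothing more can be done
None
```

I found the steel block in cassette a (leftmost lane), pushed that cassette home against its end stop, let go and handed the job in. No verdict is reported. The clock stood at about 21 s of the 67 s allowed.

- **Which cassette:** pushing a took a steady 10–13 N, while b, c and d each took about 1.2–1.9 N. The one exception was a short 3 N transient on c, which was gone on its second push. The 12 N on a is more than the weight ratio alone would give. It came with a vertical force of 8–10 N, so I repeated the push and got the same reading.
- **Cassette a at home:** the push stopped moving while the force rose to 27 N. After release, the images put its centre at x = 0.1095 m in the feeder frame, against 0.110 at home. Its lid sits about 4.6–5 mm lower than those of b and c, which fits a fully sunk pan.
- **The other three:** all lie in their lanes, with their centres within about 1 mm of the lane's centre line. Front edges are about 21 mm (b), 41 mm (c) and 42 mm (d) short of the yellow line.
- **Bottle, beaker and bowl:** none was touched. The detector placed the bottle and bowl within about 9 mm of their starting positions, which is its usual scatter. It missed the beaker in the last check, but the picture shows it unmoved.
- **Less certain:** I judged flatness only by eye from the pictures. The triangulated lid height for d was poor (4 mm ray gap), so I didn't rely on it.

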